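# Close a two-part fudge mould and hold it shut for filling

## Task

Get the two-part mould ready for filling: lay the square of fudge from the small green board flat in the pocket of the lower mould half and let go of it, then fit the blue upper half over the two dowels and press it down against the spring pins until the halves meet with no gap. The mould springs open by itself, so finish while still holding the blue half pressed fully shut; do not let go at the end. Leave the jars and the white label roll where they stand.

Things in the scene. Friction and masses are not known exactly. Their poses are not given: they have to be found in the camera images.
- lower_half: lower mould half, fixed to the table: dark steel bed plate 92x136x8 mm with an aluminium block 76x120x24 mm on it. Origin: centre of the bed plate's underside, on the table; z up, y along the long side. The block's flat top face is 32 mm above the table; in it a pocket, two dowels and four brass ejector pins
- face (a point): centre of the lower half's flat top face, 32 mm above the table; axes as the lower half
- pocket (a point): centre of the floor of the pocket in the lower half's face, 27 mm above the table. The pocket is 43 mm (lower half's x) by 49 mm (its y), 5 mm deep, open at the top; the fudge lies here, its long side along y, either way round
- dowel_a (a point): nose tip of the dowel at y = +44 mm (x = 0) of the lower half: steel pin, diameter 10 mm, 26 mm high above the face, the last 5 mm a round nose
- dowel_b (a point): nose tip of the same dowel at y = -44 mm of the lower half
- ejector (a joint): how far the four ejector pins (diameter 7.6 mm, at x = +-29, y = +-36 mm of the lower half) are pressed down together, in m: 0 = up, 8 mm above the face; 0.008 = flush with it, mould shut. One spring lifts them: 6.5 N at 0, 12.5 N at 0.008, more than the upper half's weight, so the mould opens when let go
- upper_half: upper mould half, loose, about 0.38 kg: blue plastic plate 76x120x22 mm, lying open side down. Origin: centre of its flat underside; z up, y along the long side. Two through holes for the dowels and a cavity 47x53 mm, 12 mm deep, in the underside, that covers the fudge (it stands 9 mm above the lower half's face). Fits either way round; shut, its origin is at point face
- hole_a (a point): lower mouth of the upper half's dowel hole at y = +44 mm (x = 0), in its underside: diameter 12 mm, 22 mm long, lower edge chamfered 1.5 mm. Shut, the dowel nose stands 4 mm out at the top
- hole_b (a point): the same for the hole at y = -44 mm
- grip (a point): middle of the grip rib on top of the upper half, 44 mm above its underside; axes as the upper half. The rib is 22 mm wide (x), 58 mm long (y), from 22 to 56 mm above the underside: hold it across its 22 mm
- board: small green board 100x110x6 mm, fixed on the table, the fudge lies on it. Origin: centre of its underside
- fudge_piece: square of fudge, rigid, 41x35x14 mm, 30 g, tan over brown, lying on the green board. Origin: centre of its underside; x along the 41 mm side, z up. Pinch it across the 35 mm, by the upper half of its height, so that the fingertips stay clear of the lower half's face when it lies in the pocket
- jar_near: loose glass jar with white lid, cream filling, diameter 73, height 113 mm, on the near right; origin: centre of its underside. A bystander
- jar_far: loose glass jar with white lid, cream and dark filling, diameter 73, height 113 mm, on the far right; origin: centre of its underside. A bystander
- label_roll: roll of white labels, diameter 60, height 38 mm, loose on the right; origin: centre of its underside. A bystander
Mind the look-alikes: they are no part of the job. Of the things that look like the fudge_piece, the largest one is meant.

How it is judged:
By the outcome, as a careful person would: the job done as asked, in the order asked, and still so for the second after the job is handed in, while the arm keeps its last pose, push and grip.
It also fails if it takes over 54 s, if anything falls off the work surface, if the arm or the gripper's body presses on something with over 40 N, if the wrist force passes 120 N, or if a joint passes its speed limit or range.

## Robot

A 6-joint arm with a two-finger parallel gripper is mounted at the origin on the work surface; the furniture and walls round the work are solid. World frame = base frame: x ahead of the robot, y to its left, z up, the work surface at z = 0. Lengths are in mm, angles in rad, forces in N, time in s.
With the tool pointing down it reaches from about 350 to 925 mm from the base axis. Payload 6.4 kg.
Tool frame: the origin (TCP) lies on the front face of the gripper's body, between the roots of the fingers; the fingertips stand 97 mm ahead of it and the grasp point (between the pads) lies 78 mm ahead of it; z points along the fingers, y is the direction in which the jaws open and shut (so a half turn about z gives the same grasp; the last joint's range is limited). The gripper opens to 94 mm and grips with 3 to 60 N. Pads are 16 mm wide; open, the fingers measure 119 mm over their backs; the gripper's body (75 mm by 177 mm) begins 78 mm behind the grasp point.
Start: joints at [-1.401, 0.245, 1.558, -0, 1.339, -0.174], TCP at [219.099, -611.973, 302.655] pointing down, gripper open.
Joint ranges: [-3.13, 3.13], [-1.02, 2.26], [0.13, 2.54], [-0.95, 4.09], [0.21, 2.88], [-2.74, 2.74]. Speed limits (rad/s): [2.57, 2.57, 3.14, 3.14, 3.14, 3.14].

## Interface

Orientations are given as a rotation vector (axis times angle).
In Python, from workcell import bot gives the robot as it stands.
- The arm moves only by the shell command python3 -m jog 'ROWS' [FORCE]. ROWS is JSON, a list of rows, each a list of 7 numbers: the shift along the world's x, y, z in m, then the turn, a rotation vector about the world's x, y, z in degrees, then the closure, from -1 (fully open) to 1 (shut), so that 0 is half open. In form: [[tx, ty, tz, rx, ry, rz, fingers], ...]. A call has 1 to 10 rows; each row shifts and turns the commanded pose from where the row before left it; what a row does not reach is not made up. A row lasts 1/8 s, in which the tool goes at most 62.5 mm and 10.7 degrees, less where a joint would pass 70% of its speed; a pose out of reach is approached as far as the arm can. A call with a gripper value outside its range is refused whole. The fingers move at their own pace and stop on an object; FORCE is the grip in N (left out, the last holds). Time passes only in rows, so rows that do not move let the fingers close. It gives the time, the measured TCP pose, the force and the opening at its end, in the units of the state.
- bot.read_state(): the state, without advancing time (a new reading comes with each control period).
- bot.read_camera(name): name is "scene" or "side" or "wrist"; returns the picture (400x640x3 uint8, blue, green, red); there is no depth.
- bot.camera_info(name): a dict with "camera_matrix" (3x3 intrinsics, pixels), "camera_from_world" (4x4, takes a point from world to camera coordinates). Camera axes: x right, y up, looking along -z (the intrinsics and any distortion apply to the point x, -y, -z); pixel columns grow to the right and rows downward; lengths in mm; the calibration is good to about 2 mm. The wrist camera is an equidistant fisheye: a pixel r from the principal point sees the ray r / f radians off the axis. A picture is of the moment at which its call begins: read the wrist's pose just before it. camera_info takes no time and is no camera call; for the wrist camera it gives the pose at the moment of the call.
- bot.job_done(): hands the job in, once; it reports no verdict.
The state is a dict: "t": time; "qpos": joint angles; "qvel": joint speeds; "joint_torque": joint torques, N m; "position": TCP position; "tcp_rot": TCP orientation; "contact_force": force on the tool from outside, world axes, zero at the start; "torque": the same for the moment, N m; "grip_width": finger opening in mm.
Only numpy, scipy, OpenCV 4.12 (cv2) and the standard library are available. Lean on these libraries where they do the work, as an engineer would, in place of code of your own. Each camera call takes 0.05 s, during which the arm holds its last target. There are 200 camera calls.

## Working session

There is one attempt and no reset: what is moved stays moved. The work goes in short steps, Python scripts to look and compute and a shell command to move; the robot and the scene stay as the last step left them, time stands still between calls to the robot, and variables do not carry over. Pictures are saved under pics/ and viewed, about 8 in all and at most 12, crops included, and the job is handed in when it is done.

```bash
ls; mkdir -p pics; python3 - <<'E'
from workcell import bot
import cv2
s=bot.read_state(); print(s)
for n in("scene","side","wrist"):
    im=bot.read_camera(n); cv2.imwrite(f"pics/{n}0.png",im); print(n,bot.camera_info(n))
E
```

```text
pics
{'t': 0.0, 'qpos': array([-1.40111909e+00,  2.45807208e-01,  1.55895401e+00,  2.82253568e-05,
        1.33868077e+00, -1.74101402e-01]), 'qvel': array([-0.00083801, -0.00065899,  0.0013352 ,  0.00146221, -0.00035423,
        0.00118331]), 'joint_torque': array([-8.50135566e-04, -4.15841532e+01, -3.14600301e+01,  6.84656063e-02,
        3.32160294e-02, -1.50421738e-04]), 'position': array([ 219.02239512, -611.5686231 ,  301.58183221]), 'tcp_rot': array([-3.09347589e+00, -5.37024590e-01, -4.95345109e-05]), 'contact_force': array([-0.41978554,  0.34914904,  0.46905951]), 'torque': array([-0.00169914, -0.00401532, -0.01048439]), 'grip_width': 94.14663924072586}
scene {'camera_matrix': array([[361.50585795,   0.        , 322.06717786],
       [  0.        , 361.50585795, 200.53689459],
       [  0.        ,   0.        ,   1.        ]]), 'camera_from_world': array([[ 8.95403705e-01, -4.45227294e-01, -4.98622846e-03,
        -4.92375808e+02],
       [ 3.01283615e-01,  5.97594759e-01,  7.43040166e-01,
        -9.88723232e+01],
       [-3.27842018e-01, -6.66823186e-01,  6.69228249e-01,

[... 495 characters left out ...]
566601e-01,  8.06946427e-01,  5.74855774e-01,
        -1.19471655e+03],
       [ 0.00000000e+00,  0.00000000e+00,  0.00000000e+00,
         1.00000000e+00]])}
wrist {'camera_matrix': array([[309.70691629,   0.        , 322.68449191],
       [  0.        , 309.70691629, 199.06489515],
       [  0.        ,   0.        ,   1.        ]]), 'camera_from_world': array([[ 3.37604600e-01, -9.41285909e-01, -1.99301617e-03,
        -6.49265753e+02],
       [ 9.06438592e-01,  3.25675492e-01, -2.68895059e-01,
         2.76382830e+01],
       [ 2.53756207e-01,  8.89736622e-02,  9.63167418e-01,
        -3.93266462e+02],
       [ 0.00000000e+00,  0.00000000e+00,  0.00000000e+00,
         1.00000000e+00]])}
```

View pics/scene0.png

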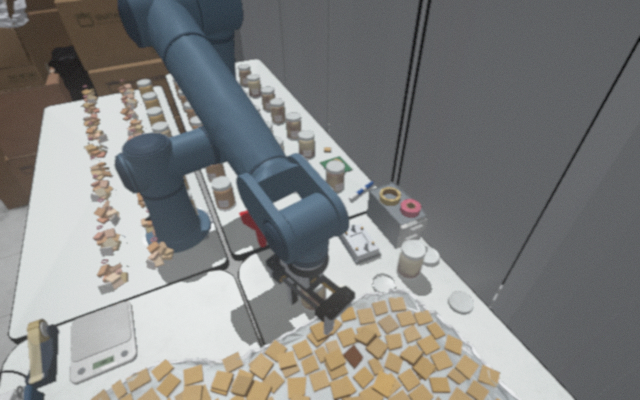

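View pics/side0.png

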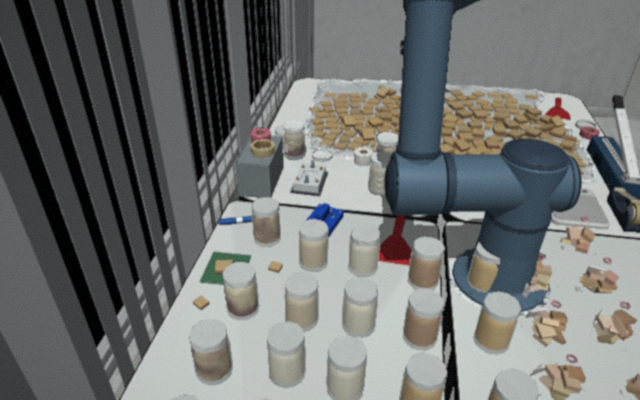

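The scene view shows the lower mould near (360,243). In the side view it is near (310,180), with the blue half at (323,218) and the green board with the fudge at (225,267). The look-alikes are at (275,266) and (201,302).

```bash
cat > h.py <<'E'
from workcell import bot
import numpy as np, cv2, json
def snap(n,tag):
    ci=bot.camera_info(n); im=bot.read_camera(n); cv2.imwrite(f"pics/{tag}.png",im)
    np.savez(f"pics/{tag}.npz",K=ci["camera_matrix"],T=ci["camera_from_world"],fish=(n=="wrist")); return im
def load(tag):
    d=np.load(f"pics/{tag}.npz"); return cv2.imread(f"pics/{tag}.png"),(d["K"],d["T"],bool(d["fish"]))
def ray(cam,uv):
    K,T,f=cam; uv=np.atleast_2d(uv).astype(float)
    p=(uv-K[:2,2])/np.array([K[0,0],K[1,1]])
    if f:
        r=np.linalg.norm(p,axis=1,keepdims=True); d=np.hstack([p*np.sinc(r/np.pi)/1.0,np.cos(r)])
    else: d=np.hstack([p,np.ones((len(p),1))])
    d=d*[1,-1,-1]; R=T[:3,:3]; return -R.T@T[:3,3], d@R
def onplane(cam,uv,z):
    o,d=ray(cam,uv); return o+d*((z-o[2])/d[:,2:])
def proj(cam,P):
    K,T,f=cam; P=np.atleast_2d(P).astype(float); c=(P@T[:3,:3].T+T[:3,3])*[1,-1,-1]
    if f:
        r=np.linalg.norm(c[:,:2],axis=1,keepdims=True); p=c[:,:2]/np.maximum(r,1e-9)*np.arctan2(r,c[:,2:])
    else: p=c[:,:2]/c[:,2:]
    return p*[K[0,0],K[1,1]]+K[:2,2]
E
python3 - <<'E'
from h import *
for n in("scene","side","wrist"):
    ci=bot.camera_info(n); np.savez(f"pics/{n}0.npz",K=ci["camera_matrix"],T=ci["camera_from_world"],fish=(n=="wrist"))
for n,uv,z in [("side",(310,180),32),("scene",(360,243),32),("side",(323,218),30),("side",(223,265),15),("side",(275,266),10),("side",(201,302),10),("side",(265,221),60),("scene",(335,162),6)]:
    im,c=load(n+"0"); print(n,uv,onplane(c,[uv],z).round())
im,c=load("wrist0");print(proj(c,[[219,-612,200],[300,-500,32],[300,-500,0]]))
E
```

```text
side (310, 180) [[ 505. -306.   32.]]
scene (360, 243) [[ 508. -356.   32.]]
side (323, 218) [[ 440. -129.   30.]]
side (223, 265) [[654.  79.  15.]]
side (275, 266) [[530.  56.  10.]]
side (201, 302) [[667. 199.  10.]]
side (265, 221) [[579. -52.  60.]]
scene (335, 162) [[659.  97.   6.]]
[[323.20606264 240.6391628 ]
 [254.63150841  86.4179752 ]
 [260.1973133   88.59363341]]
```

View pics/wrist0.png

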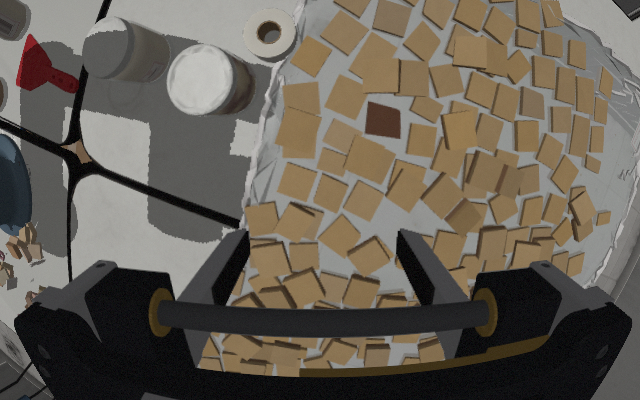

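The wrist view shows loose fudge pieces, a jar, and the label roll at (270,33). I'll move over the work area, staying high.

```bash
python3 -m jog '[[0.026,0.055,0.005,0,0,0,-1],[0.026,0.055,0.005,0,0,0,-1],[0.026,0.055,0.005,0,0,0,-1],[0.026,0.055,0.005,0,0,0,-1],[0.026,0.055,0.005,0,0,0,-1],[0.026,0.055,0.005,0,0,0,-1],[0.026,0.055,0.005,0,0,0,-1],[0.026,0.055,0.005,0,0,0,-1],[0.026,0.055,0.005,0,0,0,-1],[0.02,0.05,0.005,0,0,0,-1]]'; python3 -m jog '[[0,0,0,0,0,0,-1],[0,0,0,0,0,0,-1]]'
python3 - <<'E'
from h import *
snap("wrist","w1"); print(bot.read_state()["position"])
E
```

```text
t: 1.4
position: [473.5, -64.8, 352.8]
tcp_rot: [3.095, 0.538, 0.0]
contact_force: [1.6, -0.9, 0.0]
grip_width: 94.1
t: 1.65
position: [472.9, -67.1, 352.3]
tcp_rot: [-3.095, -0.538, 0.001]
contact_force: [-0.6, -0.1, 0.1]
grip_width: 93.9
[472.76283905 -67.6310998  352.27211753]
```

View pics/w1.png

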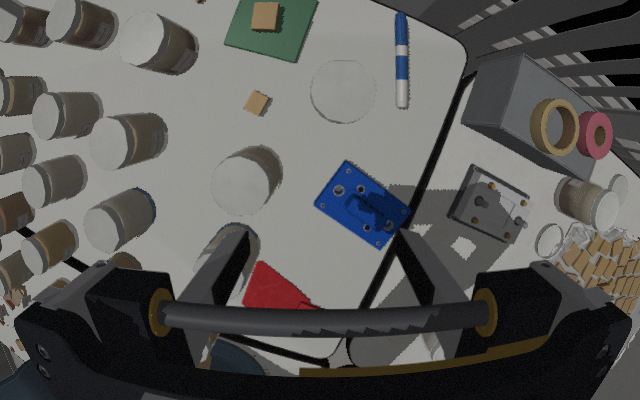

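The wrist view shows the fudge on the green board at (265,15), the blue half at (362,205) and the lower half at (490,205). A look-alike is at (257,103) and a jar is at (247,180).

```bash
cat >> h.py <<'E'
def blobs(im,lo,hi,amin=60):
    m=cv2.inRange(cv2.cvtColor(im,cv2.COLOR_BGR2HSV),np.array(lo),np.array(hi))
    m=cv2.morphologyEx(m,cv2.MORPH_OPEN,np.ones((3,3),np.uint8))
    cs,_=cv2.findContours(m,cv2.RETR_EXTERNAL,cv2.CHAIN_APPROX_NONE)
    return sorted([c[:,0] for c in cs if cv2.contourArea(c)>amin],key=lambda c:-cv2.contourArea(c))
def rect(cam,c,z):
    P=onplane(cam,c,z)[:,:2].astype(np.float32); r=cv2.minAreaRect(P)
    (w,h),a=r[1],r[2]
    if h>w: w,h,a=h,w,a+90
    return np.round(r[0],1),round(w,1),round(h,1),round((a+90)%180-90,1)   # centre, long, short, angle of long axis from world x
E
python3 - <<'E'
from h import *
im,c=load("w1")
for b in blobs(im,(105,150,60),(130,255,255))[:3]: print("blue",b.mean(0).round(),rect(c,b,22))
for b in blobs(im,(45,80,30),(85,255,255))[:2]: print("green",b.mean(0).round(),rect(c,b,6))
for b in blobs(im[:150,200:400],(8,60,80),(25,255,255),40)[:4]: b=b+[200,0];print("fudge",b.mean(0).round(),rect(c,b,20),rect(c,b,6))
q=np.array([[475,163],[532,193],[507,245],[448,213]]); print("lower",rect(c,q,32), onplane(c,q,32).round())
for n,uv,z in (("jar",(247,180),113),("jar2",(585,205),113)): print(n,onplane(c,[uv],z).round())
hsv=cv2.cvtColor(im,cv2.COLOR_BGR2HSV); print(hsv[15,265],hsv[105,257],hsv[205,490],hsv[30,290],hsv[205,345])
E
```

```text
blue [361. 207.] (array([ 447.1, -136.8]), 122.1, 76.7, 74.4)
blue [401.  29.] (array([700.4, -97.1]), 46.4, 15.6, 21.5)
blue [401.  67.] (array([ 646.9, -116. ]), 30.7, 15.2, 22.6)
fudge [264.  15.] (array([654.2,  81.7]), 40.7, 33.7, 13.0) (array([657.8,  85.8]), 42.0, 34.8, 13.0)
fudge [256. 103.] (array([534.1,  50.3]), 29.2, 24.4, -11.3) (array([533.7,  53.3]), 30.2, 25.2, -11.3)
lower (array([ 522.9, -326.7]), 131.2, 93.5, 84.2) [[ 565. -265.   32.]
 [ 564. -389.   32.]
 [ 470. -387.   32.]
 [ 483. -257.   32.]]
jar [[455.  14. 113.]]
jar2 [[ 583. -433.  113.]]
[ 17  94 139] [ 18  97 142] [60  3 79] [69 72 96] [110 212  95]
```

```bash
python3 - <<'E'
from h import *
im,c=load("w1"); im2,c2=load("side0")
print(onplane(c,[(148,42),(110,138),(322,199),(72,18)],113).round(), -c[1][:3,:3].T@c[1][:3,3])
print(onplane(c2,[(241,272),(265,207),(313,230)],113).round())
s=bot.read_state(); from scipy.spatial.transform import Rotation as R
print(R.from_rotvec(s["tcp_rot"]).as_matrix().round(4))
print("board px",[proj(c2,[[654,82,6]]).round(),proj(c,[[654,82,6]]).round()])
# lower half fine guess: side & scene
m,cs=load("scene0")
E
```

```text
[[571. 181. 113.]
 [448. 202. 113.]
 [463. -70. 113.]
 [586. 331. 113.]] [547.81349229 -40.42638753 435.33739544]
[[567. 195. 113.]
 [573. -41. 113.]
 [441.  30. 113.]]
[[ 9.418e-01  3.361e-01 -8.000e-04]
 [ 3.361e-01 -9.418e-01 -0.000e+00]
 [-7.000e-04 -2.000e-04 -1.000e+00]]
board px [array([[223., 269.]]), array([[266.,  18.]])]
```

```bash
python3 -m jog '[[0.038,0.03,-0.02,0,0,-1.4,-1],[0.038,0.03,-0.02,0,0,-1.4,-1],[0.038,0.03,-0.03,0,0,-1.3,-1],[0.038,0.03,-0.03,0,0,-1.3,-1],[0.036,0.031,-0.032,0,0,-1.3,-1],[0,0,0,0,0,0,-1],[0,0,0,0,0,0,-1]]'
python3 - <<'E'
from h import *
im=snap("wrist","w2"); _,c=load("w2"); s=bot.read_state(); print(s["position"],s["tcp_rot"])
for b in blobs(im,(8,60,60),(25,255,255),200)[:6]: print("fudge",b.mean(0).round(),rect(c,b,20))
for b in blobs(im,(45,60,30),(85,255,255))[:2]: print("green",b.mean(0).round(),rect(c,b,6))
E
```

```text
t: 2.58
position: [661.1, 82.4, 220.9]
tcp_rot: [3.121, 0.353, -0.0]
contact_force: [0.1, -0.8, 1.0]
grip_width: 94.1
[661.27304018  82.33306033 222.04980091] [3.12122374e+00 3.52476205e-01 2.78373386e-03]
fudge [626. 355.] (array([ 357.1, -761.9]), 775.0, 181.1, 55.3)
fudge [322. 205.] (array([654.9,  81.4]), 42.6, 33.1, 12.0)
fudge [216. 161.] (array([675.4, 191.7]), 30.5, 23.9, -31.9)
fudge [ 13. 385.] (array([-127.5,  873.2]), 579.5, 50.6, -43.8)
fudge [324. 302.] (array([549.3,  55.3]), 28.7, 20.3, -77.0)
fudge [ 41. 385.] (array([ 69.1, 625.5]), 108.1, 78.8, -31.7)
green [327. 202.] (array([652.3,  75.5]), 108.5, 98.4, -89.0)
```

View pics/w2.png

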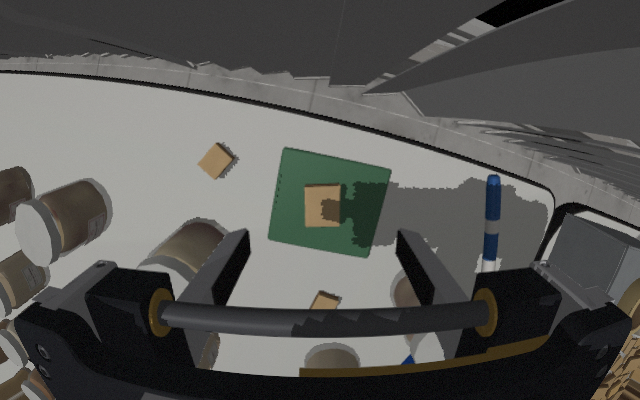

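The fudge is at (322,205) and square to the jaws, and the jar by the left finger clears it. Descend and grip.

```bash
python3 -m jog '[[0.002,0,-0.03,0,0,0,-0.5],[0,0,-0.03,0,0,0,-0.3],[0,0,-0.025,0,0,0,-0.1],[0,0,-0.015,0,0,0,-0.1],[0,0,-0.009,0,0,0,-0.1],[0,0,0,0,0,0,0],[0,0,0,0,0,0,1],[0,0,0,0,0,0,1],[0,0,0,0,0,0,1],[0,0,0,0,0,0,1]]' 15; python3 -m jog '[[0,0,0,0,0,0,1],[0,0,0.03,0,0,0,1],[0,0,0.05,0,0,0,1],[0,0,0.05,0,0,0,1],[0,0,0.03,0,0,0,1],[0,0,0,0,0,0,1]]'
python3 - <<'E'
from h import *
im=snap("wrist","w3"); snap("side","s3"); s=bot.read_state(); print(s["position"],s["tcp_rot"])
cv2.imwrite("pics/w3c.png",cv2.resize(im[140:340,180:460],None,fx=2,fy=2))
E
```

```text
t: 3.88
position: [663.8, 84.0, 112.8]
tcp_rot: [3.121, 0.356, 0.003]
contact_force: [-0.9, -0.1, 5.6]
grip_width: 34.9
t: 4.62
position: [664.1, 84.1, 274.4]
tcp_rot: [3.121, 0.356, 0.008]
contact_force: [-0.1, 0.1, -0.7]
grip_width: 34.9
[662.4184378   84.09568263 269.80301497] [-3.12095199 -0.35562642  0.003785  ]
```

View pics/w3c.png

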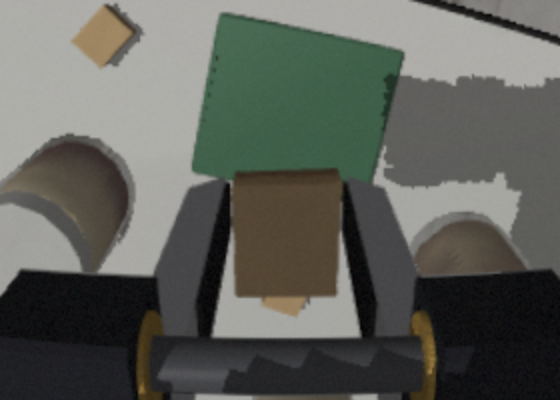

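The fudge is gripped level between the pads (crop centre about (285,235)). Next I carry it to just in front of the lower half for a close look.

```bash
python3 -m jog '[[-0.016,-0.054,-0.002,0,0,8,1],[-0.016,-0.054,-0.002,0,0,8,1],[-0.016,-0.055,-0.002,0,0,8,1],[-0.016,-0.055,-0.002,0,0,8,1],[-0.016,-0.055,-0.002,0,0,8,1],[-0.016,-0.055,0,0,0,8,1],[-0.016,-0.055,0,0,0,8,1],[-0.016,-0.054,0,0,0,8,1],[-0.016,-0.054,0,0,0,7,1],[0,0,0,0,0,0,1]]'; python3 -m jog '[[0,0,0,0,0,0,1]]'
python3 - <<'E'
from h import *
im=snap("wrist","w4"); s=bot.read_state(); print(s["position"],s["tcp_rot"],s["qpos"])
cv2.imwrite("pics/w4c.png",cv2.resize(im[90:350,180:460],None,fx=2.3,fy=2.3))
_,c=load("w3"); T=np.array([662.4,84.1,269.8])
P=onplane(c,[(297.5,229),(350,229),(348.5,288),(297.5,288)],269.8-91.5)-T; a=np.radians(13)
print((P[:,:2]@np.array([[np.cos(a),np.sin(a)],[np.sin(a),-np.cos(a)]])).round(1))
E
```

```text
t: 5.98
position: [516.9, -409.5, 258.4]
tcp_rot: [-2.337, -2.093, 0.0]
contact_force: [-0.5, 0.6, -0.4]
grip_width: 35.1
t: 6.1
position: [518.7, -405.9, 259.2]
tcp_rot: [-2.333, -2.098, -0.001]
contact_force: [0.2, 0.4, -0.5]
grip_width: 34.9
[ 519.06761576 -405.4783107   259.75472133] [-2.33188628e+00 -2.10035250e+00 -5.07357853e-04] [-8.35039466e-01  3.04258664e-01  1.56671785e+00  3.46797928e-04
  1.27386853e+00 -7.30759230e-01]
[[ 12.3 -15.1]
 [ 12.3  17.5]
 [-30.6  18. ]
 [-30.6 -16.4]]
```

View pics/w4c.png

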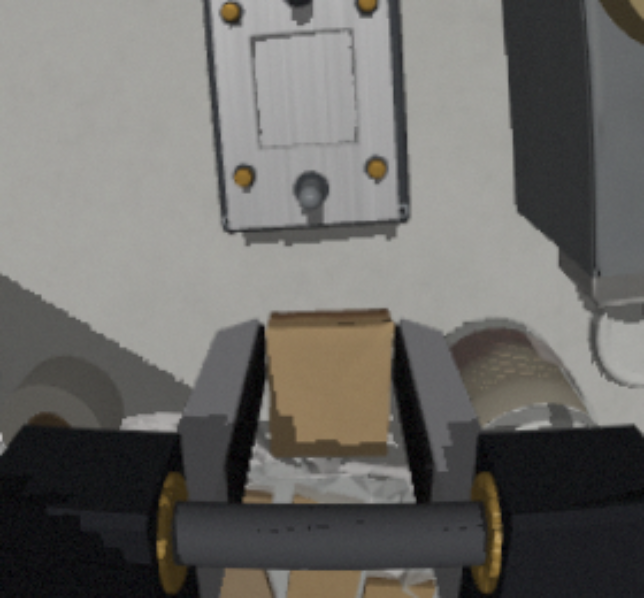

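The view shows the lower half's pocket with corners about (251,38) to (358,139) in the crop. The brass pins are at (232,12), (367,4), (243,177) and (376,168).

```bash
cat >> h.py <<'E'
def fit(model,pts):
    M,Q=np.array(model,float),np.array(pts)[:,:2]; mc,qc=M.mean(0),Q.mean(0); A=(M-mc); B=Q-qc
    a=np.arctan2((A[:,0]*B[:,1]-A[:,1]*B[:,0]).sum(),(A*B).sum()); R=np.array([[np.cos(a),-np.sin(a)],[np.sin(a),np.cos(a)]])
    t=qc-R@mc; return t.round(2),np.degrees(a).round(2),(Q-(M@R.T+t)).round(1).tolist()
E
python3 - <<'E'
from h import *
im,c=load("w4"); off=np.array([180,90])
px=[]
for g in ((232,12),(367,4),(243,177),(376,168)):
    p=(np.array(g)/2.3+off).round().astype(int); w=im[p[1]-8:p[1]+9,p[0]-8:p[0]+9]
    m=cv2.inRange(cv2.cvtColor(w,cv2.COLOR_BGR2HSV),(10,120,60),(30,255,255)); ys,xs=np.nonzero(m); px.append(p-8+[xs.mean(),ys.mean()])
    print(p,len(xs),px[-1].round(1))
print("pins",fit([(-29,36),(29,36),(-29,-36),(29,-36)],onplane(c,px,39)))
q=np.array([(251,38),(354,29),(358,139),(261,148)])/2.3+off
print("pocket",fit([(-21.5,24.5),(21.5,24.5),(21.5,-24.5),(-21.5,-24.5)],onplane(c,q,32)))
q=np.array([(312,185)])/2.3+off; print("dowel_b nose",onplane(c,q,56))
q=np.array([(228,229),(408,216)])/2.3+off; print("bed corners",onplane(c,q,8))
s=bot.read_state(); from scipy.spatial.transform import Rotation as R
print(s["position"],R.from_rotvec(s["tcp_rot"]).as_matrix()[:,0])
im1,c1=load("w1"); 
E
```

```text
[281  95] 46 [279.8  94.7]
[340  92] 47 [339.2  90.5]
[286 167] 47 [285.5 166.5]
[343 163] 46 [343.2 162.9]
pins (array([ 515.43, -339.37]), np.float64(-2.46), [[0.2, -0.2], [-0.2, -0.2], [0.3, 0.2], [-0.2, 0.2]])
pocket (array([ 516.32, -339.59]), np.float64(-1.94), [[-0.5, -0.5], [1.0, -0.1], [-0.4, 0.8], [-0.1, -0.1]])
dowel_b nose [[ 515.40879408 -378.1163168    56.        ]]
bed corners [[ 470.21014183 -403.63776679    8.        ]
 [ 557.70332788 -406.33224032    8.        ]]
[ 519.06761576 -405.4783107   259.75472133] [0.10419513 0.99455394 0.00241747]
```

```bash
python3 -m jog '[[-0.003,0.038,0,0,0,3.7,1],[0,0.038,0,0,0,0,1],[0,0,-0.05,0,0,0,1],[0,0,-0.03,0,0,0,1],[0,0,-0.02,0,0,0,1],[0,0,0,0,0,0,1]]'; python3 -m jog '[[0,0,0,0,0,0,1]]'
python3 - <<'E'
from h import *
im=snap("wrist","w5"); s=bot.read_state(); print(s["position"],s["tcp_rot"])
cv2.imwrite("pics/w5c.png",cv2.resize(im[130:350,180:460],None,fx=2.4,fy=2.4))
E
```

```text
t: 6.9
position: [515.8, -329.6, 160.1]
tcp_rot: [-2.262, -2.175, 0.0]
contact_force: [-0.1, -1.1, 0.4]
grip_width: 34.8
t: 7.02
position: [516.9, -331.3, 163.0]
tcp_rot: [2.264, 2.175, 0.0]
contact_force: [-0.4, 0.4, 0.6]
grip_width: 34.9
[ 516.90025118 -331.50938318  163.31539878] [2.26341996e+00 2.17455444e+00 2.45273606e-04]
```

View pics/w5c.png

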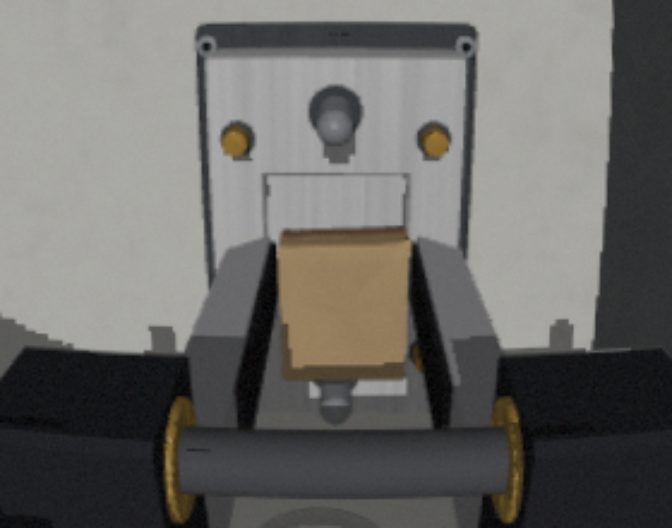

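The view shows the fudge over the pocket, about 2.5 mm too far right: fudge centre is column 345, pocket and dowel centre 336. I'll check the y direction by numbers.

```bash
python3 - <<'E'
from h import *
im,c=load("w5"); f=lambda *q:onplane(c,[np.array(q[:2])/2.4+[180,130]],q[2])[0].round(1)
zt=163.3-92
print("fudge top front",f(284,243,zt),f(409,240,zt),"back",f(287,366,zt),f(404,366,zt))
print("pocket far",f(264,174,32),f(408,174,32),"near right",f(404,396,32))
px=[]
for g in ((235,140),(435,140)):
    p=(np.array(g)/2.4+[180,130]).round().astype(int); w=im[p[1]-8:p[1]+9,p[0]-8:p[0]+9]
    m=cv2.inRange(cv2.cvtColor(w,cv2.COLOR_BGR2HSV),(10,120,60),(30,255,255)); ys,xs=np.nonzero(m); px.append(p-8+[xs.mean(),ys.mean()])
print("pins",onplane(c,px,39.5))
print("dowel a base/nose",f(336,122,57),f(336,102,32))
print(bot.read_state()["position"])
E
```

```text
fudge top front [ 503.7 -321.3   71.3] [ 535.3 -321.7   71.3] back [ 502.  -357.5   71.3] [ 533.7 -358.8   71.3]
pocket far [ 495.2 -314.3   32. ] [ 538.5 -316.    32. ] near right [ 536.6 -394.8   32. ]
pins [[ 488.32010406 -301.74866232   39.5       ]
 [ 545.52266585 -304.1320441    39.5       ]]
dowel a base/nose [ 517.9 -293.7   57. ] [ 517.8 -293.2   32. ]
[ 516.90025118 -331.50938318  163.31539878]
```

```bash
python3 -m jog '[[-0.003,0.001,0,0,0,0,1],[0,0,-0.012,0,0,0,1],[0,0,-0.01,0,0,0,1],[0,0,-0.004,0,0,0,1],[0,0,0,0,0,0,1],[0,0,0,0,0,0,1]]'; python3 -m jog '[[0,0,-0.001,0,0,0,1],[0,0,-0.001,0,0,0,1],[0,0,0,0,0,0,1]]'
```

```text
t: 7.82
position: [513.3, -330.1, 135.9]
tcp_rot: [2.265, 2.176, -0.0]
contact_force: [0.6, 1.0, -0.8]
grip_width: 35.0
t: 8.2
position: [513.2, -330.1, 133.8]
tcp_rot: [2.265, 2.176, 0.0]
contact_force: [0.1, -0.2, -0.3]
grip_width: 35.0
```

```bash
python3 -m jog '[[0,0,-0.001,0,0,0,1],[0,0,0,0,0,0,1]]'; python3 -m jog '[[0,0,-0.001,0,0,0,1],[0,0,0,0,0,0,1]]'
```

```text
t: 8.45
position: [513.3, -330.1, 133.8]
tcp_rot: [-2.265, -2.176, 0.0]
contact_force: [-2.4, 2.2, 6.4]
grip_width: 34.8
t: 8.7
position: [513.3, -330.1, 133.7]
tcp_rot: [-2.265, -2.176, 0.001]
contact_force: [-5.0, 3.1, 12.9]
grip_width: 35.2
```

```bash
python3 -m jog '[[0,0,0.0015,0,0,0,1],[0,0,0,0,0,0,0.1],[0,0,0,0,0,0,0],[0,0,0,0,0,0,-0.2],[0,0,0,0,0,0,-0.2],[0,0,0.02,0,0,0,-0.2],[0,0,0.04,0,0,0,-0.2],[0,-0.03,0.04,0,0,0,-0.2],[0,-0.04,0.02,0,0,0,-0.2],[0,0,0,0,0,0,-0.2]]'; python3 -m jog '[[0,0,0,0,0,0,-0.2]]'
python3 - <<'E'
from h import *
im=snap("wrist","w6"); s=bot.read_state(); print(s["position"],s["contact_force"])
cv2.imwrite("pics/w6c.png",cv2.resize(im[60:310,180:460],None,fx=2.4,fy=2.4))
E
```

```text
t: 9.95
position: [513.6, -402.9, 257.5]
tcp_rot: [2.263, 2.169, -0.001]
contact_force: [0.8, -0.5, 0.4]
grip_width: 56.4
t: 10.07
position: [512.9, -399.4, 253.2]
tcp_rot: [-2.265, -2.176, -0.0]
contact_force: [0.4, -0.2, 0.6]
grip_width: 56.6
[ 512.84100915 -398.89068394  252.49593441] [ 0.28657685  0.84225096 -0.57692757]
```

View pics/w6c.png

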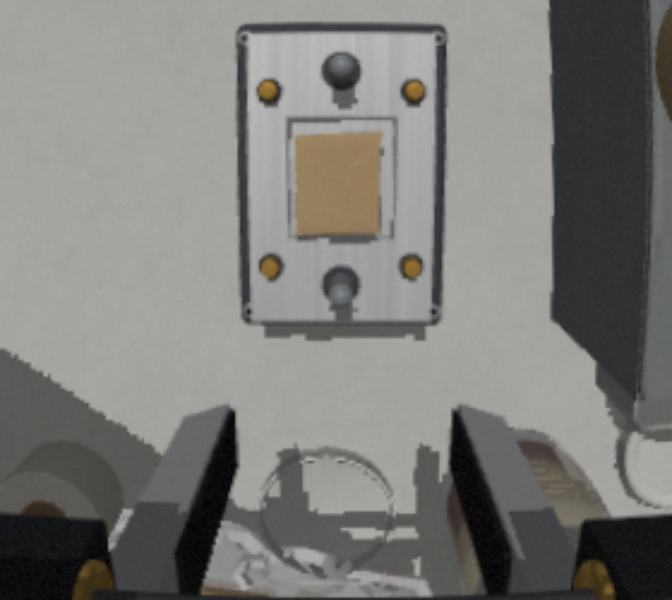

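The fudge lies in the pocket and released: crop x 294–382, y 132–236, inside the pocket outline 288–396 by 118–238. Next is the blue half, seen from the same relative pose.

```bash
python3 -m jog '[[-0.02,0.051,0,0,0,-3.4,-0.2],[-0.02,0.051,0,0,0,-3.3,-0.2],[-0.021,0.051,0,0,0,-3.3,-0.2],[-0.021,0.052,0,0,0,-3.3,-0.2],[0,0,0,0,0,0,-0.2],[0,0,0,0,0,0,-0.2],[0,0,0,0,0,0,-0.2]]'
python3 - <<'E'
from h import *
im=snap("wrist","w7"); s=bot.read_state(); print(s["position"],s["tcp_rot"])
cv2.imwrite("pics/w7c.png",cv2.resize(im[60:310,180:460],None,fx=2.4,fy=2.4))
_,c=load("w7"); b=blobs(im,(105,150,40),(130,255,255))[0]; print("blue",b.mean(0),rect(c,b,22),rect(c,b,0))
im,c=load("w6"); px=[]
for g in ((268,90),(414,90),(270,267),(412,267)):
    p=(np.array(g)/2.4+[180,60]).round().astype(int); w=im[p[1]-8:p[1]+9,p[0]-8:p[0]+9]
    m=cv2.inRange(cv2.cvtColor(w,cv2.COLOR_BGR2HSV),(10,120,60),(30,255,255)); ys,xs=np.nonzero(m); px.append(p-8+[xs.mean(),ys.mean()])
print("pins",fit([(-29,36),(29,36),(-29,-36),(29,-36)],onplane(c,px,39.5)))
f=np.array([(294,136),(380,131),(381,234),(296,236)])/2.4+[180,60]; print("fudge",fit([(-17.5,20.5),(17.5,20.5),(17.5,-20.5),(-17.5,-20.5)],onplane(c,f,41)))
E
```

```text
t: 11.0
position: [431.5, -195.7, 253.3]
tcp_rot: [2.503, 1.899, 0.0]
contact_force: [-0.2, -0.8, -0.3]
grip_width: 56.6
[ 431.49432205 -195.79413105  253.21281384] [ 2.50304749e+00  1.89841474e+00 -1.16015970e-05]
blue [320.46949602 133.11140584] (array([ 446.3, -138.7]), 120.2, 76.2, 74.3) (array([ 445.8, -140. ]), 128.6, 81.5, 74.3)
pins (array([ 515.3 , -339.37]), np.float64(-2.51), [[0.2, -0.4], [-0.2, -0.3], [0.2, 0.4], [-0.2, 0.3]])
fudge (array([ 514.33, -341.64]), np.float64(-0.85), [[0.8, -0.7], [-0.4, 0.4], [-0.7, 0.2], [0.3, 0.2]])
```

View pics/w7c.png

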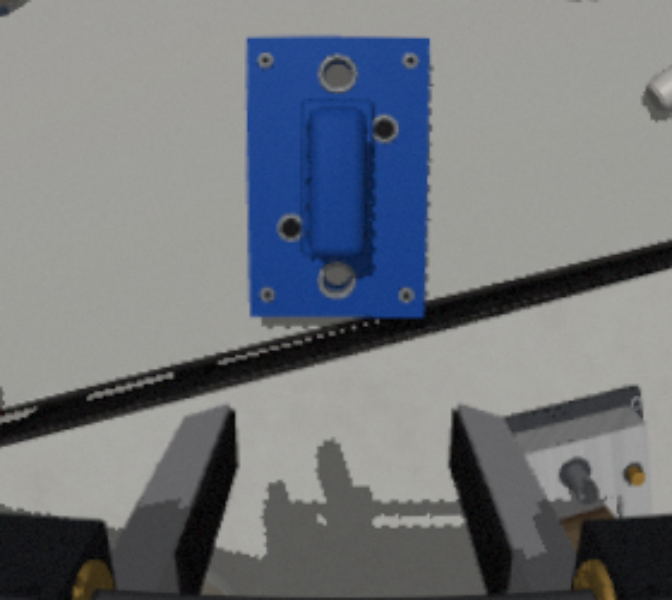

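The blue half is at crop (338,178), square to the image, rib vertical with both holes visible. By mask it sits at (446.3,-138.7), 74.3°. Descend and grip the rib.

```bash
python3 -m jog '[[0.007,0.029,-0.02,0,0,0,-0.2],[0.007,0.028,-0.03,0,0,0,-0.2],[0,0,-0.04,0,0,0,-0.2],[0,0,-0.025,0,0,0,-0.1],[0,0,-0.015,0,0,0,0],[0,0,0,0,0,0,0.3],[0,0,0,0,0,0,1],[0,0,0,0,0,0,1],[0,0,0,0,0,0,1]]' 25;  python3 -m jog '[[0,0,0,0,0,0,1],[0,0,0,0,0,0,1],[0,0,0,0,0,0,1]]' 55
```

```text
t: 12.18
position: [445.5, -138.4, 124.3]
tcp_rot: [2.501, 1.899, 0.0]
contact_force: [-2.2, 0.6, 5.6]
grip_width: 22.0
t: 12.55
position: [445.5, -138.3, 124.2]
tcp_rot: [2.501, 1.899, -0.0]
contact_force: [-3.9, 0.3, 5.5]
grip_width: 21.8
```

```bash
python3 -m jog '[[0,0,0.02,0,0,0,1],[0,0,0.04,0,0,0,1],[0,0,0.04,0,0,0,1],[0,0,0,0,0,0,1],[0,0,0,0,0,0,1],[0,0,0,0,0,0,1]]'
python3 - <<'E'
from h import *
im=snap("wrist","w8"); s=bot.read_state(); print(s["position"],s["tcp_rot"],s["contact_force"],s["grip_width"])
_,c=load("w8"); z=s["position"][2]-123.5
b=blobs(im,(105,150,40),(130,255,255))[0]; print(b.min(0),b.max(0),rect(c,b,z+22))
v=im.copy(); cv2.drawContours(v,[b.reshape(-1,1,2)],-1,(0,255,255),1)
cv2.imwrite("pics/w8c.png",cv2.resize(v[100:350,180:460],None,fx=2.4,fy=2.4))
E
```

```text
t: 13.3
position: [444.0, -137.3, 220.7]
tcp_rot: [-2.499, -1.897, 0.002]
contact_force: [-1.1, -1.0, -3.6]
grip_width: 21.5
[ 444.16722132 -137.44475394  220.99520221] [-2.49954146e+00 -1.89703886e+00  2.27000629e-03] [-0.54590987 -0.50756342 -3.90694339] 21.69202415234067
[261 143] [384 308] (array([ 445.5, -133.3]), 116.2, 76.3, 74.4)
```

View pics/w8c.png

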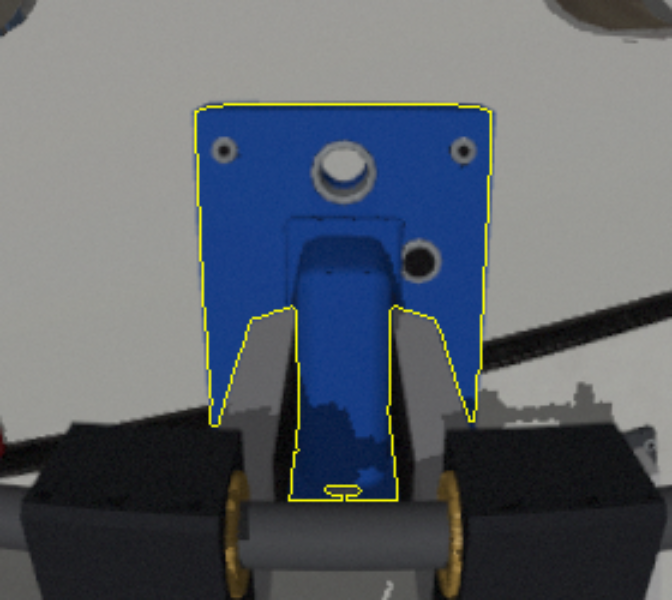

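The blue half is gripped straight, with the front hole at crop (344,172) and the front corners at (196,110) and (492,110).

```bash
python3 - <<'E'
from h import *
from scipy.spatial.transform import Rotation as R
im,c=load("w8"); T=np.array([444.2,-137.4,221.]); th=np.radians(74.4)
A=np.array([[np.cos(th),np.sin(th)],[np.sin(th),-np.cos(th)]])  # rows: tool x, tool y
for zt in (T[2]-101.5,T[2]-100):
  P=onplane(c,np.array([(196,110),(492,110),(344,171),(224,150),(463,150),(203,250),(488,250)])/2.4+[180,100],zt)
  print(((P-T)[:,:2]@A.T).round(1).tolist())
for zz in (246,220,200,123): pass
# along: blue_cam - TCP at grip, tool frame ; lower_cam relative
print("blue rel", A@(np.array([446.3,-138.7])-[445.5,-138.35]))
q=onplane(c,np.array([(297,320),(389,320)])/2.4+[180,100],T[2]-66.5); print("rib top edges",((q-T)[:,:2]@A.T).round(1).tolist())
print(R.from_rotvec(bot.read_state()["tcp_rot"]).as_matrix().round(4))
E
```

```text
[[60.9, -36.6], [61.0, 37.8], [45.1, 0.6], [50.6, -29.7], [50.6, 30.7], [24.2, -36.3], [24.3, 38.4]]
[[61.0, -36.3], [61.1, 37.5], [45.3, 0.6], [50.8, -29.4], [50.9, 30.4], [24.7, -36.0], [24.8, 38.1]]
blue rel [-0.12197104  0.86465199]
rib top edges [[18.8, -9.4], [18.9, 10.5]]
[[ 0.269   0.9631 -0.0034]
 [ 0.9631 -0.269   0.0021]
 [ 0.0011 -0.0038 -1.    ]]
```

```bash
python3 -m jog '[[0.017,-0.05,0,0,0,3.3,1],[0.018,-0.05,0,0,0,3.3,1],[0.017,-0.051,0,0,0,3.3,1],[0.0175,-0.0505,0,0,0,3.2,1],[0,0,-0.015,0,0,0,1],[0,0,-0.01,0,0,0,1],[0,0,0,0,0,0,1],[0,0,0,0,0,0,1]]'
python3 - <<'E'
from h import *
im=snap("wrist","w9")
P=[]
for i in range(5):
    s=bot.read_state(); P.append(s["position"]); bot.read_camera("side") if i==2 else bot.read_camera("scene")
print(np.round(P,1).tolist(),s["tcp_rot"],s["contact_force"])
cv2.imwrite("pics/w9c.png",cv2.resize(im[80:330,180:460],None,fx=2.4,fy=2.4))
E
```

```text
t: 14.35
position: [514.6, -338.6, 198.3]
tcp_rot: [-2.268, -2.173, -0.0]
contact_force: [1.2, 0.2, -3.2]
grip_width: 21.4
[[514.8, -338.8, 198.7], [514.9, -339.1, 198.9], [514.9, -339.2, 198.9], [514.9, -339.3, 198.9], [514.8, -339.4, 198.8]] [2.26830939e+00 2.17202746e+00 6.19072851e-05] [ 0.06255587  0.01467803 -3.87839194]
```

View pics/w9c.png

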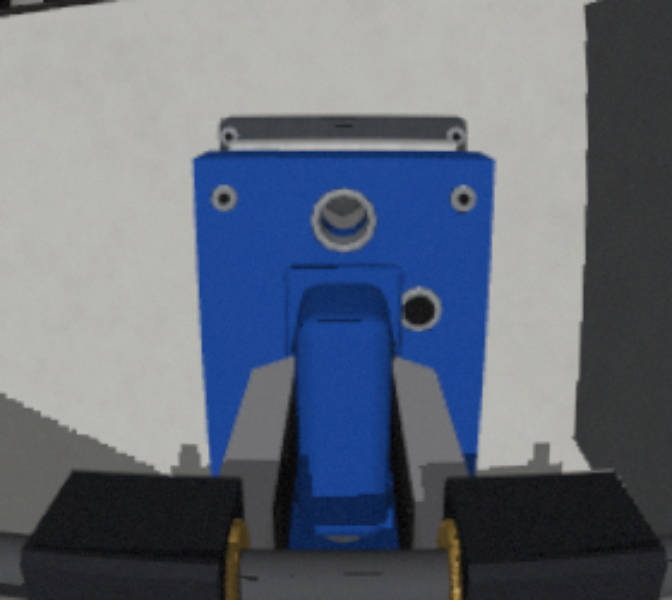

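The view shows the blue half square over the bed: bed front edge centre is column 343.5, blue hole 344, edges parallel. Now the along direction by numbers.

```bash
python3 - <<'E'
from h import *
im,c=load("w9"); T=np.array([514.9,-339.2,198.9]); th=np.radians(87.5)
A=np.array([[np.cos(th),np.sin(th)],[np.sin(th),-np.cos(th)]])
g=lambda q,z:((onplane(c,np.array(q)/2.4+[180,80],z)-T)[:,:2]@A.T).round(1).tolist()
print("bed far top edge",g([(222,118),(466,118)],8),"z0",g([(222,118),(466,118)],0))
print("hole a top",g([(344,219)],T[2]-101.5),"plate front",g([(195,159),(494,159)],T[2]-101.5))
E
```

```text
bed far top edge [[67.1, -43.7], [67.2, 46.2]] z0 [[66.7, -45.0], [66.9, 47.5]]
hole a top [[45.4, 1.1]] plate front [[60.9, -36.3], [61.0, 38.7]]
```

```bash
python3 -m jog '[[0,-0.0007,-0.008,0,0,0,1],[0,0,-0.006,0,0,0,1],[0,0,-0.003,0,0,0,1],[0,0,-0.001,0,0,0,1],[0,0,0,0,0,0,1]]'; python3 -m jog '[[0,0,-0.002,0,0,0,1],[0,0,0,0,0,0,1]]';python3 -m jog '[[0,0,-0.002,0,0,0,1],[0,0,0,0,0,0,1]]'
```

```text
t: 15.28
position: [514.6, -340.2, 180.2]
tcp_rot: [2.269, 2.172, -0.0]
contact_force: [-0.4, -0.2, -3.3]
grip_width: 21.7
t: 15.52
position: [514.5, -340.1, 178.0]
tcp_rot: [-2.269, -2.172, 0.0]
contact_force: [-0.3, -0.3, -3.4]
grip_width: 21.8
t: 15.78
position: [514.5, -340.1, 175.9]
tcp_rot: [-2.269, -2.172, 0.0]
contact_force: [-0.1, -0.5, -4.4]
grip_width: 21.8
```

Both noses have entered freely, with no reaction force. Continue down to the pins.

```bash
python3 -m jog '[[0,0,-0.003,0,0,0,1],[0,0,-0.003,0,0,0,1],[0,0,-0.003,0,0,0,1],[0,0,0,0,0,0,1]]'; python3 -m jog '[[0,0,-0.002,0,0,0,1],[0,0,-0.002,0,0,0,1],[0,0,0,0,0,0,1]]' 60;python3 -m jog '[[0,0,-0.002,0,0,0,1],[0,0,-0.002,0,0,0,1],[0,0,0,0,0,0,1]]'
```

```text
t: 16.27
position: [514.4, -340.0, 166.6]
tcp_rot: [-2.269, -2.172, 0.0]
contact_force: [0.2, 0.3, -4.5]
grip_width: 21.7
t: 16.65
position: [514.8, -340.3, 164.0]
tcp_rot: [2.269, 2.172, -0.0]
contact_force: [-2.0, 1.1, 3.1]
grip_width: 21.6
t: 17.02
position: [514.8, -340.3, 159.7]
tcp_rot: [2.269, 2.172, -0.0]
contact_force: [-2.6, 2.7, 5.6]
grip_width: 21.7
```

```bash
python3 -m jog '[[0,0,-0.002,0,0,0,1],[0,0,-0.001,0,0,0,1],[0,0,0,0,0,0,1]]';python3 -m jog '[[0,0,-0.001,0,0,0,1],[0,0,0,0,0,0,1]]';python3 -m jog '[[0,0,-0.001,0,0,0,1],[0,0,0,0,0,0,1]]'
```

```text
t: 17.4
position: [514.8, -340.3, 157.1]
tcp_rot: [2.269, 2.172, -0.0]
contact_force: [-2.8, 2.4, 8.2]
grip_width: 21.4
t: 17.65
position: [514.8, -340.4, 156.3]
tcp_rot: [2.269, 2.172, -0.0]
contact_force: [-4.2, 3.0, 8.6]
grip_width: 21.7
t: 17.9
position: [514.8, -340.3, 156.3]
tcp_rot: [-2.269, -2.173, 0.0]
contact_force: [-6.4, 5.2, 14.5]
grip_width: 21.6
```

```bash
python3 -m jog '[[0,0,-0.001,0,0,0,1],[0,0,-0.001,0,0,0,1],[0,0,0,0,0,0,1],[0,0,0,0,0,0,1]]'
python3 - <<'E'
from h import *
im=snap("wrist","w10"); sd=snap("side","s10"); sc=snap("scene","c10"); s=bot.read_state(); print(s["position"],s["contact_force"],s["torque"],s["grip_width"],s["tcp_rot"])
_,c=load("s10"); p=proj(c,[[515,-340,40]])[0].astype(int); _,c2=load("c10"); q=proj(c2,[[515,-340,40]])[0].astype(int)
k=lambda i,p:cv2.resize(i[max(0,p[1]-40):p[1]+40,p[0]-50:p[0]+50],(400,320),interpolation=cv2.INTER_CUBIC)
cv2.imwrite("pics/fin.png",np.vstack([np.hstack([k(sd,p),k(sc,q)]),cv2.resize(im[80:290,140:500],(480,280))[:, :480] if 0 else np.hstack([cv2.resize(im[100:310,180:460],(373,280)),np.zeros((280,427,3),np.uint8)])]))
E
```

```text
t: 18.4
position: [514.9, -340.4, 156.2]
tcp_rot: [-2.268, -2.172, 0.001]
contact_force: [-12.4, 9.5, 25.5]
grip_width: 21.5
[ 514.93033782 -340.38765321  156.27136779] [-12.19783405  10.30608075  26.38898422] [ 1.65783148  2.04416394 -0.03892441] 21.880568473983473 [-2.26809796e+00 -2.17234638e+00  1.03298149e-03]
```

The viewer limit is reached, so I go on by numbers. There's some sideways load on the dowels; I'll relieve part of it while keeping the push.

```bash
python3 -m jog '[[-0.001,0.0008,0,0,0,0,1],[0,0,0,0,0,0,1]]'; python3 -m jog '[[-0.0008,0.0006,-0.0005,0,0,0,1],[0,0,0,0,0,0,1],[0,0,0,0,0,0,1]]'
```

```text
t: 18.8
position: [514.6, -340.2, 156.2]
tcp_rot: [2.267, 2.171, -0.0]
contact_force: [-6.1, 6.9, 21.2]
grip_width: 21.8
t: 19.18
position: [514.5, -340.1, 156.3]
tcp_rot: [2.266, 2.17, 0.0]
contact_force: [-4.3, 4.7, 20.4]
grip_width: 21.4
```

```bash
python3 - <<'E'
from h import *
for a,pts in (("w6",None),("w10",None)):
    pass
# bystanders & height check: blue mask in side view before/after, jars unchanged between side0 and s10
a,_=load("side0"); im,c=load("s10"); b=blobs(im,(105,120,40),(130,255,255),20)
for k in b[:4]: print("side blue",k.min(0),k.max(0))
print("expected shut plate px",proj(c,[[515-38,-340+60,54],[515+38,-340+60,54],[515-38,-340+60,32],[515+38,-340+60,32]]).round(1).tolist())
im,c=load("w10"); T=np.array([514.9,-340.4,156.25]); b=blobs(im,(105,150,40),(130,255,255))[0]; print("wrist blue",b.min(0),b.max(0),"shut front corners",proj(c,[[514.9+2.6-38,-339.4+61.6,54],[514.9+2.6+38,-339.4+58.3,54]]).round(1).tolist())
print(bot.read_state()["contact_force"],bot.read_state()["position"],bot.read_state()["t"])
E
```

```text
side blue [293 155] [324 184]
side blue [219 218] [235 223]
side blue [243 217] [250 221]
expected shut plate px [[318.0, 179.2], [292.3, 176.9], [317.9, 185.5], [292.5, 183.2]]
wrist blue [261 143] [384 308] shut front corners [[258.4, 145.0], [383.9, 145.0]]
[-4.33953353  4.66205137 20.3523654 ] [ 514.48047413 -340.0875636   156.2514306 ] 19.175
```

```bash
python3 -c "
from workcell import bot
print(bot.job_done())"
```

```text
the job is handed in; nothing more can be done
None
```

The fudge is in the pocket and released, and the blue half is fitted over both dowels and held pressed shut. I handed the job in at about 19.2 s of the 54 s allowed, and the arm was still holding and pushing.

**Fudge:** the wrist picture after release showed it lying in the pocket, about 1–2 mm off centre with 4 mm of room on each side. It touched down at the height expected for the pocket floor.

**Shut:** the dowels went in with no reaction force. The press then stopped hard at tool height 156.3 mm, where I had predicted 156.2 mm from the grip height. Extra push raised only the force. At hand-in the net push was about 20 N, with about 9 N needed to hold it shut. In the side view the blue plate's lower edge was where a shut mould would put it.

**Failed or disagreed:**
- The picture limit refused my last check picture, so the final shut state rests on force, height and colour-mask numbers, not on a look.
- Sideways load on the dowels reached about 16 N while pressing; I brought it down to about 6 N.
- Two estimates of the lengthwise position differed by about 1 mm; I split the difference.
- I did not check again at the end that the jars and label roll were still in place, but every move kept clear of them.

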